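Free the damper dial and hold it at the third click

TASK

On the grey furnace damper box, slide the red transport-lock grip away from the dial, all the way to its end stop, so that the dial is free. Then take the black spring-return dial in the gripper and turn it clockwise (seen from above) past the first two clicks to the third, green mark, and finish while still holding it there against its spring. Leave the lock at its end stop and everything else on the bench where it stands.

Things in the scene. Friction and masses are not known exactly. Their poses are not given: they have to be found in the camera images.
- damper_box: the fixed grey sheet-metal damper box with an aluminium top plate. Origin on the bench surface, under the box; x points to the far side (away from the louvred front), y along the box's long side from the dial towards the lock's end stop, z up. The box spans x -90 to 90, y -170 to 130 mm (a round steel duct stub sticks out to y -215), and its top plate lies 90 mm above the bench.
- lock (a joint): how far the red lock grip has been slid, in m: it slides along the box's +y from 0 (locked) to 0.050 (dark end stop at the far end of its guide rails). It starts between 0 and 0.012, needs about 2.5 N and stays where it is left. Its red tongue blocks the dial's yellow pointer until it has been drawn out by about 30 mm; the dial must not be forced before.
- lock_grip (a point): point on the red lock grip, a block 30 mm along the box's x, 18 mm along y, rising from 3 to 45 mm above the top plate; this point is in its middle, 32 mm above the plate, and it moves with the grip. The red tongue (8 mm wide, 3 to 11 mm above the plate) runs from it towards the dial, 11 mm to the box's +x side.
- dial (a joint): angle of the dial in rad, growing clockwise seen from above: 0 at rest, clicks at 0.4, 0.8 and 1.2 (third, green mark), hard stop at 1.27. A spring always turns it back to 0 when it is let go, past all the clicks; it takes about 0.2 N m at most to turn and about 0.2 N m to hold at the third click.
- dial_grip (a point): point on the dial's upright turning axis, in the middle of its black bar grip, 34 mm above the top plate. The bar is 14 mm thick, 56 mm long, 12 to 49 mm above the plate, on a black disc 68 mm wide and 12 mm high. At rest the bar lies along the box's y (thickness along x); it turns with the dial. The point's axes are the box's at rest and turn with the dial.
- pointer_tip (a point): outer end of the dial's yellow pointer (8 mm wide, 3 to 11 mm above the top plate), 62 mm from the dial's axis, in line with the bar grip; it points towards the lock (box +y) at rest and turns with the dial.
- third_mark (a point): the green mark on the top plate, 12 by 16 mm, 74 mm from the dial's axis: the yellow pointer points at it at the third click. The rest, first and second marks are black.
- jar: screw-top glass jar, 70 mm wide, 100 mm tall, standing; origin in the middle of its underside as it stands. A bystander, to be left alone.
- brace: zinc corner brace, an L of 66 mm by 18 mm, 66 mm high, standing; origin in the middle of its underside as it stands. A bystander, to be left alone.
- elbow: black plastic pipe elbow, about 70 by 70 mm, 44 mm high, lying; origin in the middle of its underside as it stands. A bystander, to be left alone.
- coupling: copper-coloured pipe coupling, 52 mm wide, 45 mm tall, standing on end; origin in the middle of its underside as it stands. A bystander, to be left alone.
- screwdriver: red-handled screwdriver, 200 mm long, lying; origin in the middle of its underside as it stands. A bystander, to be left alone.
- tape_measure: yellow tape measure, 70 by 34 mm, 60 mm high, standing; origin in the middle of its underside as it stands. A bystander, to be left alone.

How it is judged:
By the outcome, as a careful person would: the job done as asked, in the order asked, and still so for the second after the job is handed in, while the arm keeps its last pose, push and grip.
It also fails if it takes over 45 s, if anything falls off the work surface, if the arm or the gripper's body presses on something with over 40 N, if the wrist force passes 120 N, or if a joint passes its speed limit or range.

ROBOT

A 7-joint arm with a two-finger parallel gripper is mounted at the origin on the work surface. World frame = base frame: x ahead of the robot, y to its left, z up, the work surface at z = 0. Lengths are in m, angles in rad, forces in N, time in s.
With the tool pointing down it reaches from about 0.35 to 0.775 m from the base axis. Payload 3.1 kg.
Tool frame: the origin (TCP) lies at the very end of the fingers, on their centre line; the grasp point (between the pads) lies 19 mm behind it; y points along the fingers, x is the direction in which the jaws open and shut, and the axes are right-handed (so a half turn about y gives the same grasp; the last joint's range is limited). The gripper opens to 85 mm and grips with 20 to 120 N. Pads are 22 mm wide; open, the fingers measure 114 mm over their backs; the gripper's body (76 mm by 85 mm) begins 54 mm behind the grasp point. The pads swing forward as they close: fully open they stand 13 mm farther back than shut.
Start: joints at [1.287, 0.311, 0.014, 1.512, -0.004, 1.319, -0.027], TCP at [0.132, -0.534, 0.231] pointing down, gripper open.
Joint ranges: [-2.7, 2.7], [-0.3, 1.91], [-1.27, 1.3], [0.12, 2.57], [-1.44, 4.58], [0.2, 2.03], [-3.05, 3.05]. Speed limits (rad/s): [2.79, 2.79, 3.14, 3.14, 3.14, 3.14, 3.14].

INTERFACE

Orientations are given as a rotation vector (axis times angle).
In Python, from station import status, imaging, ticket gives the robot as it stands.
- The arm moves only by the tool jog_arm, never from a script. Its argument "series" is a list that holds one entry, the list of rows, each a list of 7 numbers: the shift along the world's x, y, z in units of 0.2 m (1.0 is 0.2 m), then the turn, a rotation vector about the world's x, y, z in units of pi rad (1.0 is pi rad), then the opening in per cent of the stroke, from 0 (shut) to 100 (fully open). A call has 1 to 10 rows; each row is the pose to reach, as a shift and turn from the pose commanded when the call began, turning the shorter way round; what a row does not reach only later rows make up. A row lasts 1/8 s, in which the tool goes at most 62.5 mm and 10.7 degrees, less where a joint would pass 70% of its speed; a pose out of reach is approached as far as the arm can. A call with a number of a shift or a turn outside -1 to 1 is refused whole. A call with a gripper value outside its range is refused whole. The fingers move at their own pace and stop on an object; "newtons" is the grip in N (left out, the last holds). Time passes only in rows, so rows that repeat a pose let the fingers close. It gives the time, the measured TCP pose, the force and the opening at its end, in the units of the state.
- status.get_obs(): the state, without advancing time (a new reading comes with each control period).
- imaging.camera(name): name is "side" or "top"; returns a dict with "img" (384x512x3 uint8, blue, green, red), "depth" (384x512 float32, m along the optical axis (not along the pixel's ray), 0 where there is no reading), "fx", "fy", "cx", "cy" (pixels), "rvec" (rotation vector, rad) and "tvec" (3), from world to camera coordinates, as OpenCV has them. Camera axes: x right, y down, z forward; pixel columns grow to the right and rows downward; lengths in m; the calibration is good to about 2 mm. A picture is of the moment at which its call begins.
- ticket.close_job(): hands the job in, once; it reports no verdict.
The state is a dict: "t": time; "joint_positions": joint angles; "dq": joint speeds; "joint_efforts": joint torques, N m; "position": TCP position; "tool_rot": TCP orientation; "contact_force": force on the tool from outside, world axes, zero at the start; "wrist_torque": the same for the moment, N m; "gripper_width": finger opening in m.
Only numpy, scipy, OpenCV 4.12 (cv2) and the standard library are available. Lean on these libraries where they do the work, as an engineer would, in place of code of your own. Each camera call takes 0.05 s, during which the arm holds its last target. There are 200 camera calls.

## Working session

There is one attempt and no reset: what is moved stays moved. The work goes in short steps, Python scripts to look and compute and a tool call to move; the robot and the scene stay as the last step left them, time stands still between calls to the robot, and variables do not carry over. Pictures are saved under pics/ and viewed, about 8 in all and at most 12, crops included, and the job is handed in when it is done.

Besides the shell and the picture viewer there is one more tool, called in YAML: its name, and indented under it one key for each argument. jog_arm: Moves the arm, as the interface text tells. Shifts and turns lie within -1 to 1; 1 stands for 0.2 m of shift or pi rad of turn. Its arguments: {"type":"object","properties":{"series":{"type":"array","items":{"type":"array","items":{"type":"array","items":{"type":"number"}}}},"newtons":{"type":"number"}},"required":["series"]}

```bash
mkdir -p pics; cat > h.py <<'E'
import numpy as np, cv2
from station import status, imaging, ticket
def save(n,f):
    c=imaging.camera(n); cv2.imwrite(f,c["img"]); np.savez(f[:-4]+'.npz',**c); return c
def cast(c,u,v,z):
    R=cv2.Rodrigues(np.array(c["rvec"],float))[0]; t=np.array(c["tvec"],float).ravel()
    o=-R.T@t; d=R.T@np.array([(u-c["cx"])/c["fx"],(v-c["cy"])/c["fy"],1.])
    return o+d*(z-o[2])/d[2]
def dpt(c,u,v):
    R=cv2.Rodrigues(np.array(c["rvec"],float))[0]; t=np.array(c["tvec"],float).ravel()
    z=c["depth"][v,u]; return R.T@(np.array([(u-c["cx"])/c["fx"]*z,(v-c["cy"])/c["fy"]*z,z])-t)
E
python3 - <<'E'
from h import *
print(status.get_obs())
for n in("top","side"):
    c=save(n,f"pics/{n}0.png"); R=cv2.Rodrigues(np.array(c["rvec"],float))[0]
    print(n,c["fx"],-R.T@np.array(c["tvec"]).ravel(),R[2])
a=np.hstack([cv2.imread("pics/top0.png"),cv2.imread("pics/side0.png")])
E
```

```text
{'t': 0.0, 'joint_positions': array([ 1.28733805,  0.3117262 ,  0.01400862,  1.5130503 , -0.00446177,
        1.31920724, -0.02721427]), 'dq': array([-3.92585591e-05, -5.84320863e-04,  1.57882186e-04, -6.34375086e-04,
        1.24402672e-04,  6.82346132e-04, -1.24441337e-04]), 'joint_efforts': array([ 2.36009810e-04, -3.79914808e+01,  1.46215190e-01, -2.30592227e+01,
        1.22211283e-02,  1.35981519e-02, -3.50495952e-05]), 'position': array([ 0.13152492, -0.53329052,  0.23022354]), 'tool_rot': array([-1.31245364,  1.03060666, -1.02746363]), 'contact_force': array([-0.91858132, -0.52951374, -0.42497938]), 'wrist_torque': array([-0.02157794, -0.01220691,  0.02398056]), 'gripper_width': 0.08541752720566068}
top 477.51929816707656 [ 0.48039561 -0.01247861  1.41086054] [ 0.06262713  0.00196414 -0.99803506]
side 475.34297009724963 [0.26645084 1.28619773 0.966498  ] [ 0.20010238 -0.81626304 -0.54191668]
```

View pics/top0.png

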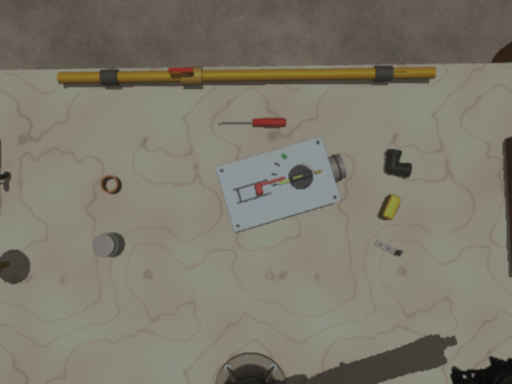

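View pics/side0.png

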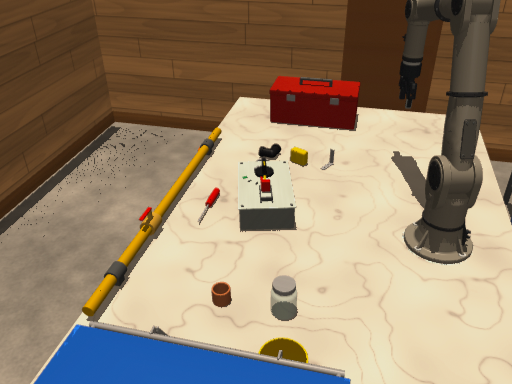

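Top view: box with plate around (218–340, 140–230), dial about (300,177), red grip about (259,188). Box +y points image-left. Next, an enlarged crop with some numbers.

```bash
python3 - <<'E'
from h import *
c=dict(np.load("pics/top0.npz")); im=c["img"]
hsv=cv2.cvtColor(im,cv2.COLOR_BGR2HSV)
x0,y0,x1,y1=205,130,355,240
cv2.imwrite("pics/crop0.png",cv2.resize(im[y0:y1,x0:x1],None,fx=5,fy=5,interpolation=cv2.INTER_CUBIC))
def blob(n,m,z):
    mm=np.zeros(m.shape,np.uint8); mm[y0:y1,x0:x1]=m[y0:y1,x0:x1]
    k,l,s,ce=cv2.connectedComponentsWithStats(mm)
    for i in np.argsort(-s[1:,4])[:4]+1: print(n,s[i],ce[i].round(1),cast(c,*ce[i],z).round(4))
H,S,V=cv2.split(hsv)
h=np.zeros_like(c["depth"])
for v in range(y0,y1):
    for u in range(x0,x1): h[v,u]=dpt(c,u,v)[2] if c["depth"][v,u]>0 else 0
print("heights",[round(float(h[v,u]),3) for u,v in((300,177),(259,188),(240,215),(310,160))])
red=((H<8)|(H>172))&(S>140)
blob("red",red.astype(np.uint8),.105)
blob("redtop",(red&(h>.12)).astype(np.uint8),.135)
blob("yel",((H>20)&(H<35)&(S>120)).astype(np.uint8),.1)
blob("grn",((H>50)&(H<90)&(S>80)).astype(np.uint8),.09)
blob("dialbar",((h>.12)&~red).astype(np.uint8),.139)
blob("disc",((h>.096)&(V<70)).astype(np.uint8),.102)
m=((h>.08)&(h<.2)).astype(np.uint8); m=cv2.morphologyEx(m,cv2.MORPH_OPEN,np.ones((5,5)))
blob("plate",m,.09)
cs,_=cv2.findContours(m,0,2); k=max(cs,key=cv2.contourArea); r=cv2.minAreaRect(k); print(r)
for p in cv2.boxPoints(r): print(p,cast(c,*p,.09).round(4))
E
```

```text
heights [0.138, 0.131, 0.091, 0.091]
red [256 184   5   7  20] [257.5 185.9] [ 0.5787 -0.0257  0.105 ]
red [260 191   2   2   3] [260.7 191.7] [ 0.5628 -0.0342  0.105 ]
red [258 193   1   1   1] [258. 193.] [ 0.5592 -0.0268  0.105 ]
redtop [256 184   5   7  20] [257.5 185.9] [ 0.5765 -0.0254  0.135 ]
redtop [260 191   2   2   3] [260.7 191.7] [ 0.5609 -0.0337  0.135 ]
redtop [258 193   1   1   1] [258. 193.] [ 0.5574 -0.0265  0.135 ]
yel [286 180   3   2   3] [287.  180.7] [ 0.5925 -0.1072  0.1   ]
yel [318 171   1   1   1] [318. 171.] [ 0.6181 -0.1931  0.1   ]
grn [282 154   4   5  12] [283.5 156. ] [ 0.6624 -0.0994  0.09  ]
dialbar [291 170  22  11 120] [301.3 174.9] [ 0.604  -0.1428  0.139 ]
dialbar [254 182   9  12  51] [258.4 187.9] [ 0.5707 -0.0277  0.139 ]
disc [289 166  23  23 365] [300.6 176.8] [ 0.6023 -0.1446  0.102 ]
plate [ 216  137  124   94 7425] [277.4 183.1] [ 0.5868 -0.0813  0.09  ]
((277.4457092285156, 183.14984130859375), (67.61161804199219, 111.11481475830078), 73.52311706542969)
[214.58151 166.48996] [0.6356 0.0927 0.09  ]
[321.13333 134.97464] [ 0.72   -0.2055  0.09  ]
[340.3099  199.80972] [ 0.5382 -0.2544  0.09  ]
[233.75809 231.32504] [0.4552 0.0414 0.09  ]
```

View pics/crop0.png

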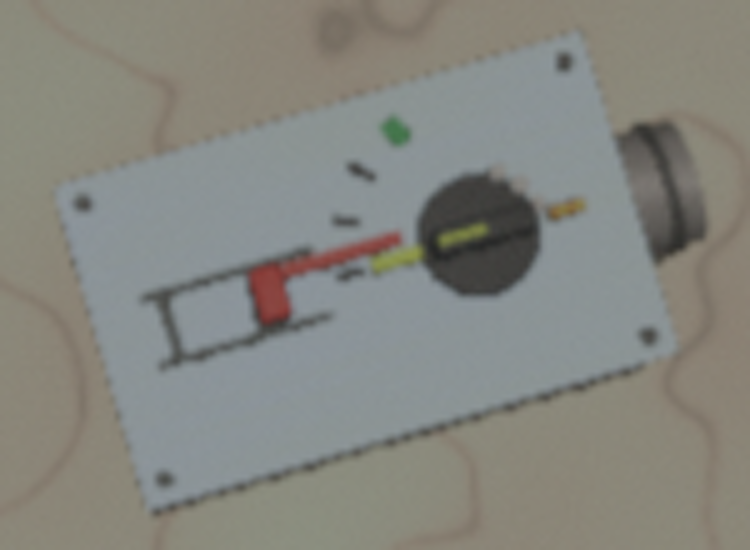

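The crop shows the plate corners, the red grip top at crop (270,293), the tongue still beside the yellow pointer, the dial disc at (480,235) and the green mark at (397,131). I'll turn these into world poses and tool turns.

```bash
python3 - <<'E'
from h import *
from scipy.spatial.transform import Rotation as Ro
c=dict(np.load("pics/top0.npz"))
w=lambda x,y,z: cast(c,(x+.5)/5-.5+205,(y+.5)/5-.5+130,z)
TL,TR,BR,BL=[w(*p,.09)[:2] for p in((55,187),(580,35),(678,350),(150,515))]
print("len",np.linalg.norm(TL-TR),np.linalg.norm(BL-BR),np.linalg.norm(TL-BL))
ey=(TL-TR)+(BL-BR); ey/=np.linalg.norm(ey); ex=np.array([ey[1],-ey[0]])
ctr=(TL+TR+BR+BL)/4; o=ctr+.02*ey; print("ey",ey,"yaw",np.arctan2(-ey[0],ey[1]),"origin",o)
for n,p in dict(dial=(480,235,.102),lock=(270,291,.135),mark=(397,131,.09),ptr=(375,266,.101),stop=(172,330,.095)).items():
    q=w(*p)[:2]; d=q-o; print(n,q.round(4),"box",(d@ex).round(4),(d@ey).round(4))
s=status.get_obs(); R=Ro.from_rotvec(s["tool_rot"]).as_matrix(); print(R.round(3))
h=np.arctan2(R[1,0],R[0,0]); yaw=np.arctan2(-ey[0],ey[1])
print("x heading",h,"turns to align",[(yaw-h+k*np.pi) for k in(-1,0,1)])
# side-view check: red grip
s0=dict(np.load("pics/side0.npz")); H,S,V=cv2.split(cv2.cvtColor(s0["img"],cv2.COLOR_BGR2HSV))
m=(((H<8)|(H>172))&(S>140)).astype(np.uint8); m[:170]=0;m[200:]=0;m[:,:250]=0;m[:,280:]=0
vv,uu=np.nonzero(m); P=np.array([dpt(s0,u,v) for u,v in zip(uu,vv)]); T=P[P[:,2]>.128]; print(len(P),T.mean(0).round(4),T.min(0).round(4),T.max(0).round(4))
E
```

```text
len 0.3048271266359854 0.3059122792300114 0.18947318108614414
ey [-0.27576147  0.9612261 ] yaw 0.27938179376058847 origin [ 0.57948672 -0.0630343 ]
dial [ 0.603  -0.1447] box 0.0001 -0.085
lock [ 0.5713 -0.0283] box 0.0018 0.0356
mark [ 0.6629 -0.1008] box 0.0698 -0.0593
ptr [ 0.5868 -0.0867] box 0.0005 -0.0247
stop [0.5534 0.0256] box -0.0007 0.0924
[[ 0.24  -0.001  0.971]
 [-0.971  0.002  0.24 ]
 [-0.002 -1.    -0.   ]]
x heading -1.3289349592740425 turns to align [np.float64(-1.5332759005551622), np.float64(1.608316753034631), np.float64(4.749909406624424)]
123 [0.5529 0.0433 0.1769] [ 0.2665 -0.0374  0.1281] [0.5841 1.2862 0.9665]
```

jog_arm:
  series:
    - [[1,0.7,0.1,0,0,0.17,60],[1,0.7,0.1,0,0,0.17,60],[1,0.7,0.1,0,0,0.17,60],[1,0.7,0.1,0,0,0.17,60],[1,0.7,0.1,0,0,0.17,60],[1,0.7,0.1,0,0,0.17,60]]
  newtons: 30

```text
t: 0.85
position: [0.3311, -0.3941, 0.2508]
tool_rot: [-1.481, 0.622, -0.62]
contact_force: [-0.7, -0.7, 0.0]
gripper_width: 0.0514
```

jog_arm:
  series:
    - [[0.9,0.9,0,0,0,0.17,60],[0.9,0.9,0,0,0,0.17,60],[0.9,0.9,0,0,0,0.17,60],[0.9,0.9,0,0,0,0.17,60],[0.9,0.9,0,0,0,0.17,60],[0.9,0.9,0,0,0,0.17,60]]

```text
t: 1.6
position: [0.5107, -0.2158, 0.2506]
tool_rot: [-1.562, 0.208, -0.205]
contact_force: [-0.0, -0.1, 0.8]
gripper_width: 0.0517
```

jog_arm:
  series:
    - [[0.29,0.92,-0.2,0,0,0.172,60],[0.29,0.92,-0.2,0,0,0.172,60],[0.29,0.92,-0.2,0,0,0.172,60],[0.29,0.92,-0.2,0,0,0.172,60],[0.29,0.92,-0.2,0,0,0.172,60],[0.29,0.92,-0.2,0,0,0.172,60]]

```text
t: 2.35
position: [0.5695, -0.0344, 0.2114]
tool_rot: [-1.563, -0.214, 0.215]
contact_force: [-0.8, -0.6, 0.1]
gripper_width: 0.0513
```

jog_arm:
  series:
    - [[0,0.028,-0.25,0,0,0,60],[0,0.028,-0.25,0,0,0,60],[0,0.028,-0.25,0,0,0,60]]

```text
t: 2.72
position: [0.5704, -0.0262, 0.1626]
tool_rot: [-1.561, -0.219, 0.216]
contact_force: [0.3, 0.3, -0.6]
gripper_width: 0.0512
```

```bash
python3 - <<'E'
from h import *
from scipy.spatial.transform import Rotation as Ro
s=status.get_obs(); R=Ro.from_rotvec(s["tool_rot"]).as_matrix(); print(s["position"],np.arctan2(R[1,0],R[0,0]),R[:,1],s["joint_positions"].round(2))
c=save("side","pics/side1.png"); i=c["img"][110:235,200:330]
cv2.imwrite("pics/side1c.png",cv2.resize(i,None,fx=5,fy=4.8,interpolation=cv2.INTER_CUBIC))
E
```

```text
[ 0.5704248  -0.02616655  0.1626463 ] 0.2769124830259628 [ 1.68361172e-03 -9.32983989e-04 -9.99998147e-01] [ 0.42  0.46 -0.57  1.54  0.26  1.21  0.08]
```

View pics/side1c.png

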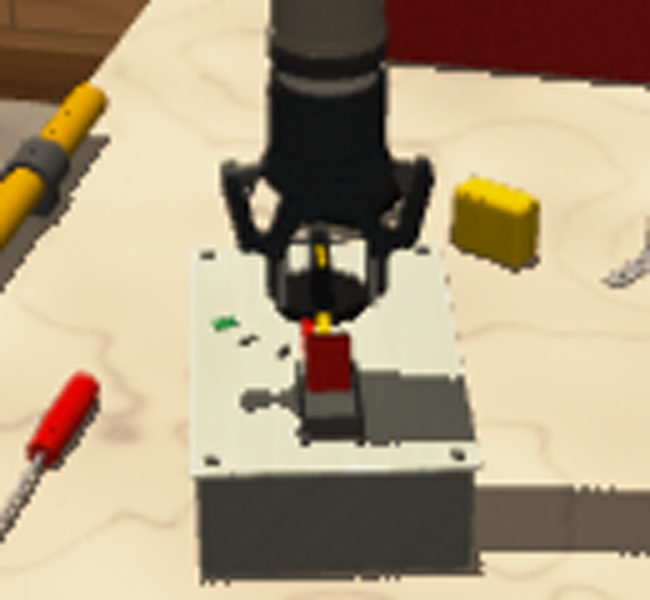

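The gripper is centred over the red grip: finger gap at crop x≈326, grip at x≈327. Go down, then close.

jog_arm:
  series:
    - [[0,-0.01,-0.12,0,0,0,60],[0,-0.01,-0.25,0,0,0,60],[0,-0.01,-0.27,0,0,0,60],[0,-0.01,-0.27,0,0,0,60],[0,-0.01,-0.27,0,0,0,20],[0,-0.01,-0.27,0,0,0,20],[0,-0.01,-0.27,0,0,0,20],[0,-0.01,-0.27,0,0,0,20]]

```text
t: 3.78
position: [0.5694, -0.0268, 0.1091]
tool_rot: [-1.561, -0.219, 0.219]
contact_force: [-2.8, -1.0, 5.1]
gripper_width: 0.0295
```

jog_arm:
  series:
    - [[-0.014,0.048,0,0,0,0,20],[-0.028,0.096,0,0,0,0,20],[-0.041,0.144,0,0,0,0,20],[-0.052,0.183,0,0,0,0,20],[-0.052,0.183,0,0,0,0,20]]

```text
t: 4.4
position: [0.559, 0.0102, 0.1091]
tool_rot: [-1.561, -0.22, 0.22]
contact_force: [-3.9, -1.1, 6.5]
gripper_width: 0.0292
```

jog_arm:
  series:
    - [[-0.007,0.024,0,0,0,0,20],[-0.014,0.048,0,0,0,0,20],[-0.014,0.048,0,0,0,0,20]]

```text
t: 4.78
position: [0.5574, 0.0159, 0.1091]
tool_rot: [-1.566, -0.219, 0.217]
contact_force: [-1.9, -6.5, 6.0]
gripper_width: 0.0296
```

jog_arm:
  series:
    - [[-0.007,0.024,0,0,0,0,20],[-0.01,0.036,0,0,0,0,20],[-0.01,0.036,0,0,0,0,20],[-0.01,0.036,0,0,0,0,20]]

```text
t: 5.28
position: [0.5573, 0.0161, 0.109]
tool_rot: [-1.575, -0.217, 0.212]
contact_force: [1.2, -14.5, 4.0]
gripper_width: 0.0293
```

End stop reached: the force rises to 14.5 N with no further motion. Open, lift and look.

jog_arm:
  series:
    - [[0,0,0,0,0,0,60],[0,0,0,0,0,0,60],[0,0,0,0,0,0,60],[0,0,0.15,0,0,0,60],[0,0,0.4,0,0,0,60],[0,0,0.4,0,0,0,60]]

```text
t: 6.02
position: [0.5576, 0.029, 0.1918]
tool_rot: [-1.559, -0.228, 0.213]
contact_force: [0.8, 0.5, -0.2]
gripper_width: 0.0515
```

jog_arm:
  series:
    - [[0.22,-0.85,0,0,0,0,50],[0.22,-0.85,0,0,0,0,50],[0.22,-0.85,0,0,0,0,50],[0.22,-0.85,0,0,0,0,50],[0.22,-0.85,0,0,0,0,50]]

```text
t: 6.65
position: [0.5981, -0.1415, 0.1863]
tool_rot: [-1.557, -0.219, 0.221]
contact_force: [0.4, 0.8, 0.4]
gripper_width: 0.0424
```

```bash
python3 - <<'E'
from h import *
print(status.get_obs()["position"],status.get_obs()["joint_positions"].round(2))
c=save("side","pics/side2.png"); i=c["img"][110:235,200:330]
cv2.imwrite("pics/side2c.png",cv2.resize(i,None,fx=5,fy=4.8,interpolation=cv2.INTER_CUBIC))
E
```

```text
[ 0.59809753 -0.14148217  0.18626392] [ 0.55  0.53 -0.53  1.38  0.26  1.31  0.29]
```

View pics/side2c.png

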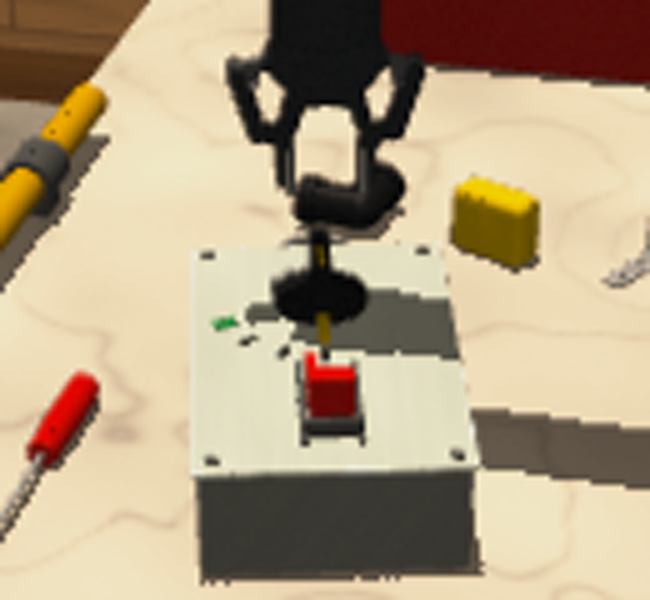

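Grip now stands against the dark end-stop bar (crop 333,425), the tongue at (310,360) is clear of the pointer, and the bar grip is at (322,250). Come down over the dial.

jog_arm:
  series:
    - [[0.025,-0.016,-0.14,0,0,0,50],[0.025,-0.016,-0.14,0,0,0,50],[0.025,-0.016,-0.14,0,0,0,50]]

```text
t: 7.08
position: [0.6037, -0.1446, 0.16]
tool_rot: [-1.559, -0.222, 0.221]
contact_force: [0.1, 0.2, 0.2]
gripper_width: 0.0426
```

jog_arm:
  series:
    - [[0,0,-0.13,0,0,0,50],[0,0,-0.25,0,0,0,50],[0,0,-0.26,0,0,0,50],[0,0,-0.26,0,0,0,50],[0,0,-0.26,0,0,0,5],[0,0,-0.26,0,0,0,5],[0,0,-0.26,0,0,0,5],[0,0,-0.26,0,0,0,5],[0,0,-0.26,0,0,0,5]]
  newtons: 80

```text
t: 8.2
position: [0.6032, -0.1466, 0.109]
tool_rot: [-1.561, -0.219, 0.219]
contact_force: [-3.2, 0.3, 4.9]
gripper_width: 0.0126
```

Holding the bar (12.6 mm). Turn clockwise (−z) in steps.

jog_arm:
  series:
    - [[0,0.005,0,0,0,-0.04,5],[0,0.007,0,0,0,-0.08,5],[0,0.007,0,0,0,-0.12,5],[0,0.007,0,0,0,-0.16,5],[0,0.007,0,0,0,-0.2,5],[0,0.007,0,0,0,-0.24,5],[0,0.007,0,0,0,-0.28,5],[0,0.007,0,0,0,-0.32,5],[0,0.007,0,0,0,-0.35,5],[0,0.007,0,0,0,-0.35,5]]

```text
t: 9.45
position: [0.6033, -0.1466, 0.109]
tool_rot: [-1.477, 0.64, -0.642]
contact_force: [-2.8, -1.6, 6.3]
gripper_width: 0.0125
```

```bash
cat > chk.py <<'E'
from h import *
from scipy.spatial.transform import Rotation as Ro
s=status.get_obs(); R=Ro.from_rotvec(s["tool_rot"]).as_matrix()
print(s["position"],"turn from box x",.279-np.arctan2(R[1,0],R[0,0]),s["joint_positions"].round(2),s["contact_force"],s["wrist_torque"],s["gripper_width"])
E
python3 chk.py
```

```text
[ 0.6033073  -0.14658531  0.10900583] turn from box x 1.0992009390261046 [ 0.38  0.56 -0.26  1.47  0.15  1.13 -0.73] [-2.79674688 -1.63245605  6.27284129] [-0.39591988  0.7599055   0.04666441] 0.012514107689513877
```

jog_arm:
  series:
    - [[0,0,0,0,0,-0.015,5],[0,0,0,0,0,-0.03,5],[0,0,0,0,0,-0.036,5],[0,0,0,0,0,-0.036,5]]

```text
t: 9.95
position: [0.6033, -0.1466, 0.109]
tool_rot: [-1.448, 0.726, -0.729]
contact_force: [-4.5, -1.9, 6.3]
gripper_width: 0.0125
```

```bash
python3 - <<'E'
import chk
from h import *
a=save("side","pics/side3.png")["img"][140:210,225:300]; b=save("top","pics/top3.png")["img"][135:235,210:345]
cv2.imwrite("pics/f3.png",np.hstack([cv2.resize(a,(400,400),interpolation=cv2.INTER_CUBIC),cv2.resize(b,(400,400),interpolation=cv2.INTER_CUBIC)]))
E
```

```text
[ 0.60330954 -0.14661504  0.10897277] turn from box x 1.2111413748820028 [ 0.37  0.55 -0.24  1.47  0.14  1.13 -0.83] [-4.49770546 -1.88954753  6.28675094] [-0.48200845  0.67841698  0.21708664] 0.012484303430316724
```

View pics/f3.png

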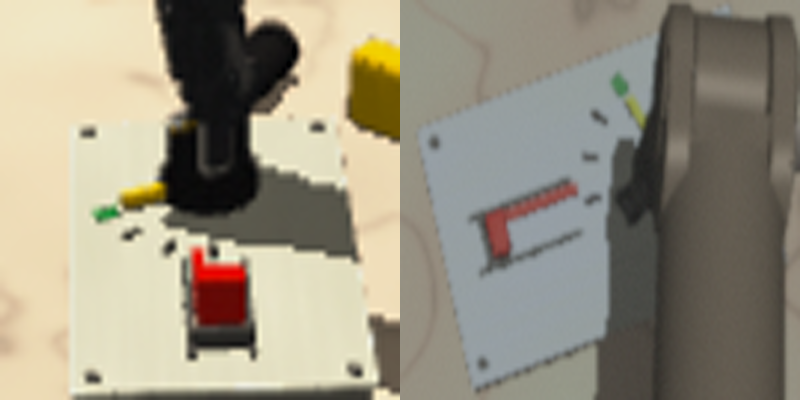

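The pointer is aimed at the green mark in both views (left panel: pointer tip (122,200), mark (105,214)). Numeric check of pointer angle, lock position and bystanders:

```bash
python3 - <<'E'
from h import *
ey=np.array([-.2758,.9612]); ex=np.array([.9612,.2758]); o=np.array([.5795,-.0630])
def pts(f,kind,z,roi):
    c=dict(np.load(f)); H,S,V=cv2.split(cv2.cvtColor(c["img"],cv2.COLOR_BGR2HSV))
    m={"y":(H>18)&(H<36)&(S>90)&(V>70),"g":(H>50)&(H<90)&(S>80),"r":((H<8)|(H>172))&(S>130)}[kind]
    x0,y0,x1,y1=roi; vv,uu=np.nonzero(m[y0:y1,x0:x1])
    P=np.array([cast(c,u+x0,v+y0,z)[:2]-o for u,v in zip(uu,vv)])
    return np.c_[P@ex,P@ey]
for f,roi in(("pics/side3.npz",(240,165,258,180)),("pics/top3.npz",(270,145,296,175))):
    for k,z in(("y",.101),("g",.09)):
        P=pts(f,k,z,roi)
        a=np.arctan2(P[:,0],P[:,1]+.085); print(f,k,len(P),"ang of mean",np.arctan2(P[:,0].mean(),P[:,1].mean()+.085).round(3),"r",np.hypot(P[:,0],P[:,1]+.085).max().round(3))
for f in("pics/top0.npz","pics/top3.npz"):
    P=pts(f,"r",.12,(225,170,290,210)); print(f,"red y max/min",P.max(0).round(4),P.min(0).round(4))
a,b=cv2.imread("pics/top0.png").astype(int),cv2.imread("pics/top3.png").astype(int)
d=abs(a-b).max(2); 
for n,(x0,y0,x1,y1) in dict(screwdriver=(215,112,292,132),coupling=(98,172,125,198),jar=(88,228,128,262),elbow=(380,145,415,182),tape=(376,190,404,224),brace=(370,236,406,260)).items(): print(n,(d[y0:y1,x0:x1]>40).sum())
E
```

```text
pics/side3.npz y 30 ang of mean 1.128 r 0.066
pics/side3.npz g 8 ang of mean 1.231 r 0.08
pics/top3.npz y 18 ang of mean 1.202 r 0.059
pics/top3.npz g 12 ang of mean 1.199 r 0.08
pics/top0.npz red y max/min [0.0149 0.0434] [-0.0127  0.0259]
pics/top3.npz red y max/min [0.0152 0.0885] [-0.0106  0.0706]
screwdriver 0
coupling 0
jar 0
elbow 0
tape 0
brace 0
```

jog_arm:
  series:
    - [[0,0,0,0,0,-0.003,5],[0,0,0,0,0,-0.003,5],[0,0,0,0,0,-0.003,5],[0,0,0,0,0,-0.003,5],[0,0,0,0,0,-0.003,5],[0,0,0,0,0,-0.003,5]]

```text
t: 10.8
position: [0.6033, -0.1466, 0.109]
tool_rot: [-1.445, 0.733, -0.736]
contact_force: [-4.3, -2.3, 6.5]
gripper_width: 0.0127
```

```bash
python3 - <<'E'
import chk
from h import *
ey=np.array([-.2758,.9612]); ex=np.array([.9612,.2758]); o=np.array([.5795,-.0630])
c=imaging.camera("top"); H,S,V=cv2.split(cv2.cvtColor(c["img"],cv2.COLOR_BGR2HSV))
m=(H>18)&(H<36)&(S>90)&(V>70); vv,uu=np.nonzero(m[145:175,270:296])
P=np.array([cast(c,u+270,v+145,.101)[:2]-o for u,v in zip(uu,vv)]).mean(0); a=np.arctan2(P@ex,P@ey+.085); print("pointer",len(uu),a)
if 1.15<a<1.25: ticket.close_job(); print("closed")
E
```

```text
[ 0.60330549 -0.1466053   0.10898945] turn from box x 1.2205074455662743 [ 0.36  0.55 -0.23  1.47  0.14  1.13 -0.84] [-4.31422818 -2.30869302  6.46781602] [-0.42913896  0.75367551  0.15836757] 0.012716624004695747
pointer 19 1.2057852520285735
the job is handed in; nothing more can be done
closed
```

I slid the red lock about 45 mm to its end stop. I then gripped the dial bar, turned it clockwise to the green third mark, and handed the job in at about 10.9 s while still holding it there.

- **Lock:** at the end, the push force rose to 14.5 N with no further motion. In the top view its leading face is at box y ≈ 88 mm, which is where I measured the stop.
- **Dial:** the tool had turned 1.22 rad. In the top view the pointer is at 1.206 rad and the green mark at about 1.20 rad. The wrist torque about the vertical was about 0.16–0.22 N m, in line with holding against the spring.
- **Other items:** the six other bench items showed no change between the first top picture and one taken with the dial at the third mark.
- **One disagreement:** the side view gave 1.13 rad for the pointer. I put this down to the pointer's side face being visible from that angle and went by the top view.

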